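Offer up the lid of a jeweller's chest for its hinge pin

ROBOT

A 6-joint arm with a two-finger parallel gripper is mounted at the origin on the work surface. World frame = base frame: x ahead of the robot, y to its left, z up, the work surface at z = 0. Lengths are in m, angles in rad, forces in N, time in s.
With the tool pointing down it reaches from about 0.375 to 0.9 m from the base axis. Payload 3.1 kg.
Tool frame: the origin (TCP) lies midway between the tips of the shut fingers; the grasp point (between the pads) lies 19 mm behind it; x points along the fingers, z is the direction in which the jaws open and shut, and the axes are right-handed (so a half turn about x gives the same grasp; the last joint's range is limited). The gripper opens to 85 mm and grips with 20 to 120 N. Pads are 22 mm wide; open, the fingers measure 114 mm over their backs; the gripper's body (76 mm by 85 mm) begins 54 mm behind the grasp point. The pads swing forward as they close: fully open they stand 13 mm farther back than shut.
Start: joints at [-0.178, 0.527, 1.433, -0, 1.181, -0.178], TCP at [0.625, 0, 0.193] pointing down, gripper open.
Joint ranges: [-3.08, 3.08], [-0.75, 2.2], [0.22, 2.44], [-1.43, 4.57], [0, 2.65], [-2.85, 2.85]. Speed limits (rad/s): [2.79, 2.79, 3.14, 3.14, 3.14, 3.14].

INTERFACE

Orientations are given as a unit quaternion [x, y, z, w].
In Python, from station import status, snapshot, camera_params, ticket gives the robot as it stands.
- The arm moves only by the tool arm_command, never from a script. Its argument "series" is a list that holds one entry, the list of rows, each a list of 4 numbers: the shift along the tool's x, y, z in mm, then the turn about the tool's x in rad. A call has 1 to 10 rows; each row shifts and turns the commanded pose from where the row before left it, along the tool's axes as they then stand; what a row does not reach is not made up. A row lasts 1/10 s, in which the tool goes at most 50 mm and 8.59 degrees, less where a joint would pass 70% of its speed; a pose out of reach is approached as far as the arm can. A call is refused whole if a number of a shift passes 50 or a number of a turn 0.15, either way. A call with a gripper value outside its range is refused whole. "jaw" is the opening in per cent of the stroke, from 0 (shut) to 100 (fully open), set as the call begins (left out, the last holds). The fingers move at their own pace and stop on an object; "force" is the grip in N (left out, the last holds). Time passes only in rows, so rows that do not move let the fingers close. It gives the time, the measured TCP pose, the force and the opening at its end, in the units of the state.
- status.sense(): the state, without advancing time (a new reading comes with each control period).
- snapshot(name): name is "scene" or "side" or "wrist"; returns the picture (384x512x3 uint8, red, green, blue); there is no depth.
- camera_params(name): a dict with "fovy" (degrees; the focal length in pixels is half the picture's height over the tangent of half this angle, whatever the lens; pixels are square), "cx", "cy" (the principal point, pixels), "extrinsics" (4x4, takes a point from camera to world coordinates); the wrist camera has in their place "mount" (4x4, takes a point from camera to tool coordinates, whose origin is the TCP and whose axes are the tool frame's). Camera axes: x right, y down, z forward; pixel columns grow to the right and rows downward; lengths in m; the calibration is good to about 2 mm. The wrist camera is an equidistant fisheye: a pixel r from the principal point sees the ray r / f radians off the axis. A picture is of the moment at which its call begins: read the wrist's pose just before it. camera_params takes no time and is no camera call.
- ticket.sign_off(): hands the job in, once; it reports no verdict.
The state is a dict: "t": time; "q": joint angles; "qd": joint speeds; "tau": joint torques, N m; "tcp_pos": TCP position; "tool_rot": TCP orientation; "force": force on the tool from outside, world axes, zero at the start; "ft_torque": the same for the moment, N m; "finger_gap": opening from 0.0 (shut) to 1.0 (fully open).
Only numpy, scipy, OpenCV 4.12 (cv2) and the standard library are available. Lean on these libraries where they do the work, as an engineer would, in place of code of your own. Each camera call takes 0.05 s, during which the arm holds its last target. There are 200 camera calls.

TASK

The small wooden chest is ready to get its lid hung, but its brass hinge leaf still stands proud on its dowels: first press that leaf down until it is fully home. Then take the lid out of the rack, bring it upright over the back of the chest and lower it so that its knuckles drop between the chest's knuckles and the pin holes line up, and keep hold of it there, upright and still and without bearing down hard, so that I can slide the pin in: finish while holding it. Leave the drawer front, the pin, the doming block and the hammer where they are.

Things in the scene. Friction and masses are not known exactly. Their poses are not given: they have to be found in the camera images.
- leaf (a joint): how far the chest's hinge leaf has been pressed down towards home, in m: 0 to 0.0015 at the start (standing 3.5 to 5 mm proud), 0.005 = fully home. It slides straight down on two tight dowels: about 9 N moves it and it stays where it is left; at home it stops solidly.
- leaf_bore (a point): middle of the pin hole (hinge axis) of the chest's brass leaf; moves down with it, 76.5 mm above the bench when home. y axis along the hinge, x out of the chest's back (away from the robot), z up. Three knuckles, tubes 12 mm across with a 6 mm hole, at y -45 to -27, -9 to 9 and 27 to 45 mm; the two 18 mm gaps between them are open above. The leaf's plate (90 x 11 x 3 mm) lies on the rim, at -x.
- leaf_press (a point): top of the leaf's middle knuckle, 6 mm above leaf_bore: the place to press straight down. Clear all round; the chest's rim lies lower.
- chest: open wooden chest without its lid, 150 (x) x 200 (y) x 75 mm high, walls 12 mm; heavy, does not move. Origin at the centre of its underside; the hinge is on its +x side, the axis 6.7 mm outside the back face. Its yaw is within 0.3 rad of the world's.
- lid: wooden lid, a panel 12 (x) x 200 (y) x 150 mm (z), 0.2 to 0.3 kg, standing upright in one of the rack's two grooves (which one varies), hinge knuckles downwards. Origin at the middle of its lower edge, z up; -x is the inner face with the brass leaf, towards the robot; yaw within 0.3 rad of the world's. On the chest its axes are parallel to the chest's, the panel behind and above the hinge axis.
- lid_grip (a point): middle of the lid's upper edge, 150 mm above its origin: pinch the panel here across its 12 mm thickness (along the lid's x). Nothing else within 50 mm at this height.
- lid_bore (a point): middle of the pin hole (hinge axis) of the lid's leaf, at x -7.5, z -6.7 mm in the lid's frame, axes as the lid's. Two knuckles 12 mm across at y -25.5 to -10.5 and 10.5 to 25.5 mm, ends eased: 1.5 mm play each side in the chest's gaps. It must come onto leaf_bore; there the lid's edge clears the chest's knuckles, and its knuckles the chest's back face, by 0.7 mm, so touch finds the place too.
- rack: wooden rack 130 (x) x 240 (y) x 58 mm high, does not move; two grooves along y at x = -35 and +35 mm, floor 30 mm above the bench, 28 mm deep, 13.5 mm wide, only under the two ends of the panels. Origin at the centre of its underside.
- drawer_front: bystander: plain wooden panel 12 x 196 x 85 mm standing in the rack's other groove, no knuckles. Origin at the middle of its lower edge.
- pin: bystander: steel hinge pin, 4 mm in diameter, 105 mm long, lying in a low steel tray (100 x 190 mm, rim 12 mm) beyond the work. Origin under its middle.
- doming_block: bystander: steel doming block, 50 mm cube with round hollows, between chest and rack. Origin at the centre of its underside.
- hammer: bystander: hammer 220 mm long lying on the bench at the robot's right. Origin at its middle on the bench.

How it is judged:
By the outcome, as a careful person would: the job done as asked, in the order asked, and still so for the second after the job is handed in, while the arm keeps its last pose, push and grip.
It also fails if it takes over 59 s, if anything falls off the work surface, if the arm or the gripper's body presses on something with over 40 N, if the wrist force passes 120 N, or if a joint passes its speed limit or range.

## Working session

There is one attempt and no reset: what is moved stays moved. The work goes in short steps, Python scripts to look and compute and a tool call to move; the robot and the scene stay as the last step left them, time stands still between calls to the robot, and variables do not carry over. Pictures are saved under pics/ and viewed, about 8 in all and at most 12, crops included, and the job is handed in when it is done.

Besides the shell and the picture viewer there is one more tool, called by a JSON object that holds its "op" and its "data", one argument or row to a line. arm_command: Moves the arm, as the interface text tells. Its arguments: {"type":"object","properties":{"series":{"type":"array"},"jaw":{"type":"number"},"force":{"type":"number"}},"required":["series"]}

```bash
ls; mkdir -p pics; python3 - <<'E'
from station import status,snapshot,camera_params
import cv2,numpy as np
np.set_printoptions(precision=4,suppress=True)
s=status.sense();print(s)
for n in ("scene","side","wrist"):
    p=camera_params(n);print(n,p)
    cv2.imwrite(f"pics/{n}0.png",snapshot(n)[:,:,::-1])
a=[cv2.imread(f"pics/{n}0.png") for n in("scene","side")]
E
```

```text
pics
{'t': 0.0, 'q': array([-0.1785,  0.5285,  1.4339, -0.    ,  1.1813, -0.1785]), 'qd': array([ 0.0016, -0.0004, -0.0004, -0.001 , -0.0003,  0.001 ]), 'tau': array([  0.0003, -44.2344, -17.8025,  -0.0002,   0.0084,   0.    ]), 'tcp_pos': array([0.6242, 0.0001, 0.1918]), 'tool_rot': array([0.0001, 0.7078, 0.0001, 0.7064]), 'force': array([-0.1281, -1.2926, -0.6553]), 'ft_torque': array([0.007 , 0.0147, 0.0023]), 'finger_gap': 1.0007042264612849}
scene {'fovy': 42.704297465402114, 'cx': 255.19369281327636, 'cy': 198.01805513291401, 'extrinsics': array([[-0.5874,  0.5309, -0.6109,  1.2925],
       [ 0.8093,  0.3955, -0.4344,  0.3807],
       [ 0.011 , -0.7495, -0.6619,  0.9027],
       [ 0.    ,  0.    ,  0.    ,  1.    ]])}
side {'fovy': 47.85822901916885, 'cx': 250.09636734273522, 'cy': 200.47913106914703, 'extrinsics': array([[ 0.9301, -0.2733,  0.2453,  0.3212],
       [-0.3668, -0.6569,  0.6588, -0.8529],
       [-0.0189, -0.7027, -0.7112,  0.9089],
       [ 0.    ,  0.    ,  0.    ,  1.    ]])}
wrist {'fovy': 65.70646984690485, 'cx': 257.6814120799618, 'cy': 192.1019481012212, 'mount': array([[-0.0003, -0.2646,  0.9643, -0.1807],
       [-0.0004, -0.9643, -0.2646,  0.0667],
       [ 1.    , -0.0004,  0.0002, -0.0002],
       [ 0.    ,  0.    ,  0.    ,  1.    ]])}
```

View pics/scene0.png

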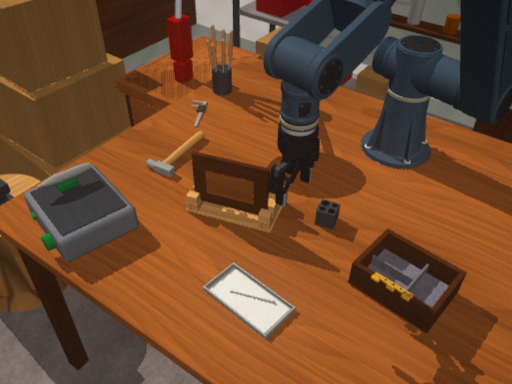

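View pics/side0.png

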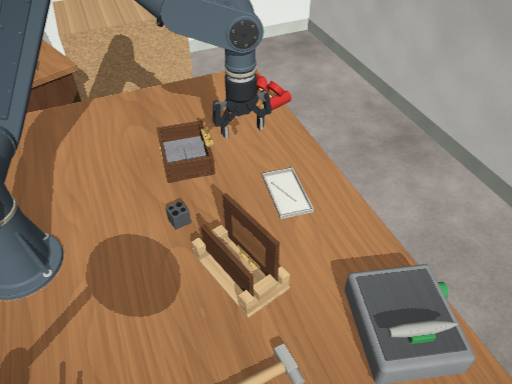

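The scene view shows the chest at about (405,280) with its brass leaf near (392,286), and the rack at about (235,200). In the side view the taller panel (the lid) stands in the far (+x) groove, with its top edge running from (224,198) to (278,245), and the chest is at about (187,150). Next I'll enlarge both.

```bash
python3 - <<'E'
import cv2,numpy as np
def crop(n,x,y,w,h,s):
    return cv2.resize(cv2.imread(f"pics/{n}0.png")[y:y+h,x:x+w],None,fx=s,fy=s,interpolation=cv2.INTER_CUBIC)
a=np.hstack([crop("scene",340,220,130,100,3),crop("scene",180,140,130,100,3)])
b=np.hstack([crop("side",140,100,130,100,3),crop("side",180,185,130,130,3)[:390][0:300]])
cv2.imwrite("pics/m1.png",np.vstack([a,b]))
E
```

```text
(no output)
```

View pics/m1.png

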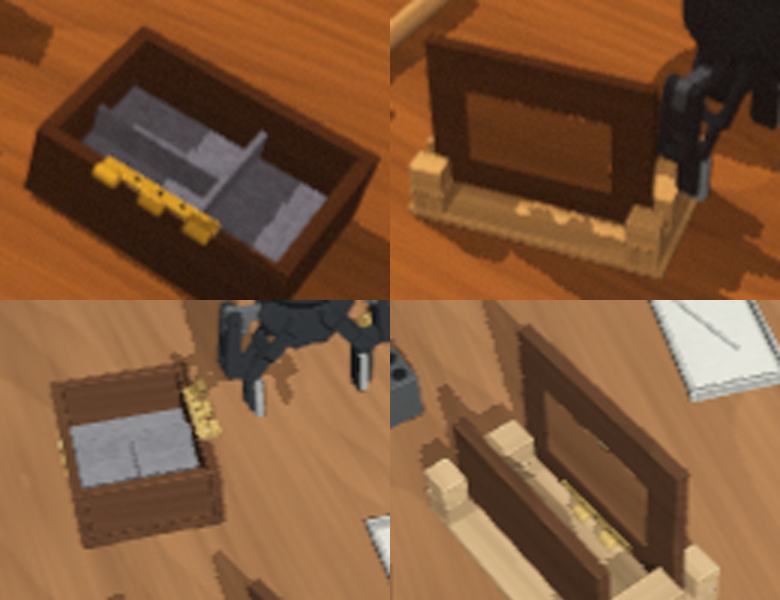

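Crop positions, as read from the mosaic:
- **Chest rim corners, scene:** (352.7,264), (389.3,229.3), (466,272.3), (435,317.7).
- **Chest rim corners, side:** (157,127), (201,121), (212,157), (165,163).
- **Lid top:** side (223,194) to (279,243), scene (193,152) to (270,169).

I'll fit the planar poses from these.

```bash
cat > h.py <<'E'
import numpy as np,cv2
from station import status,snapshot,camera_params
from scipy.spatial.transform import Rotation as R
from scipy.optimize import least_squares
np.set_printoptions(precision=4,suppress=True)
P={n:camera_params(n) for n in("scene","side","wrist")}
def f(n): return 192/np.tan(np.radians(P[n]["fovy"])/2)
def wpose(s):
    T=np.eye(4);T[:3,:3]=R.from_quat(s["tool_rot"]).as_matrix();T[:3,3]=s["tcp_pos"];return T
def proj(n,X,s=None):
    E=P[n]["extrinsics"] if n!="wrist" else wpose(s)@P[n]["mount"]
    c=(np.atleast_2d(X)-E[:3,3])@E[:3,:3]; k=np.array([P[n]["cx"],P[n]["cy"]])
    if n!="wrist": return c[:,:2]/c[:,2:]*f(n)+k
    r=np.linalg.norm(c[:,:2],axis=1,keepdims=True); return c[:,:2]/r*np.arctan2(r,c[:,2:])*f(n)+k
def ray(uv,s):  # wrist pixel -> origin, direction
    E=wpose(s)@P["wrist"]["mount"]; d=(np.array(uv,float)-[P["wrist"]["cx"],P["wrist"]["cy"]])/f("wrist")
    a=np.linalg.norm(d); v=np.r_[d/a*np.sin(a),np.cos(a)]; return E[:3,3],E[:3,:3]@v
def onz(uv,s,z): o,v=ray(uv,s); return o+v*(z-o[2])/v[2]
def place(p,L):
    c,s=np.cos(p[2]),np.sin(p[2]); L=np.atleast_2d(L)
    return np.c_[p[0]+c*L[:,0]-s*L[:,1],p[1]+s*L[:,0]+c*L[:,1],L[:,2]]
def fit(obs,x0):
    r=lambda p:np.concatenate([(proj(n,place(p,L))-uv).ravel() for n,L,uv in obs])
    o=least_squares(r,x0); return o.x,r(o.x)
E
cat > f1.py <<'E'
from h import *
C=np.array([[.075,-.1,.075],[-.075,-.1,.075],[-.075,.1,.075],[.075,.1,.075]])
A=("scene",C,[[352.7,264],[389.3,229.3],[466,272.3],[435,317.7]]);B=("side",C,[[212.3,157.3],[165,163.3],[157.3,127.3],[200.7,120.7]])
for o in([A],[B],[A,B]): p,r=fit(o,[.6,.3,0]);print("chest",p,r.round(1))
print("bore",place(p,[.0817,0,.0765]))
L=np.array([[0,-.1,.18],[0,.1,.18]])
A=("scene",L,[[193.5,152.5],[270,169]]);B=("side",L,[[276.5,245],[223.5,195.5]])
for o in([A],[B],[A,B]): p,r=fit(o,[.6,-.1,0]);print("lid",p,r.round(1))
E
python3 f1.py
```

```text
chest [ 0.5166  0.2478 -0.1178] [-0.6  0.1 -1.4 -0.1  1.8  1.5  0.1 -1.6]
chest [ 0.5125  0.2447 -0.1219] [ 1.  -0.9 -1.4  1.9 -0.6 -0.4  1.1 -1.2]
chest [ 0.5148  0.2474 -0.1197] [-0.4 -0.6 -1.2 -0.6  1.8  1.   0.1 -2.3  1.5 -1.7 -0.8  1.2 -0.2 -1.
  1.4 -1.8]
bore [[0.5959 0.2376 0.0765]]
lid [ 0.5493 -0.2216  0.2988] [-0.2 -0.2  0.2  0.1]
lid [ 0.5477 -0.2305  0.2839] [ 0.4  0.6 -0.5 -0.8]
lid [ 0.5479 -0.2262  0.287 ] [-1.  -1.4 -1.2 -0.6 -0.2 -0.9 -1.1 -2. ]
```

{"op": "arm_command", "data": {
  "series": [
    [[5, 22, -3.5, 0], [5, 22, -3.5, 0], [5, 22, -3.5, 0], [5, 22, -3.5, 0], [5, 22, -3.5, 0], [5, 22, -3.5, 0], [5, 22, -3.5, 0], [5, 22, -3.5, 0], [0, 0, 0, 0.12], [0, 0, 0, 0]]
  ],
  "jaw": 0,
  "force": 40
}}

```text
t: 1.15
tcp_pos: [0.5963, 0.1768, 0.1522]
tool_rot: [0.042, 0.706, -0.042, 0.705]
force: [-0.1, -0.5, 0.2]
finger_gap: -0.001
```

```bash
cat > shot.py <<'E'
import sys
from h import *
import pickle
n=sys.argv[1]; s=status.sense(); im=snapshot("wrist")
pickle.dump(s,open(f"pics/{n}.pkl","wb")); cv2.imwrite(f"pics/{n}.png",im[:,:,::-1])
print(s["t"],s["tcp_pos"],s["tool_rot"],s["force"],s["finger_gap"])
E
python3 shot.py w1; python3 -c "
from h import *;import pickle
s=pickle.load(open('pics/w1.pkl','rb'));print(proj('wrist',[[.5959,.2376,.0785]],s))"
```

```text
1.15 [0.5963 0.1768 0.1522] [ 0.0417  0.7063 -0.042   0.7054] [-0.1499 -0.492   0.1809] -0.0012964614852795156
[[248.8678 119.8591]]
```

View pics/w1.png

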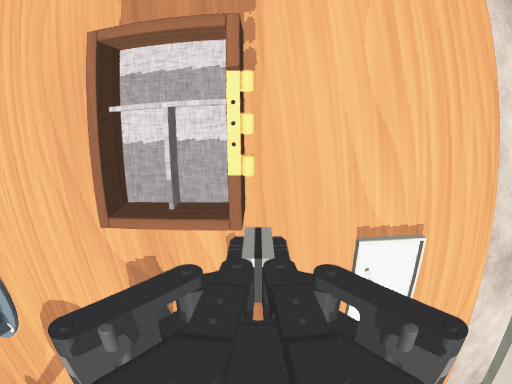

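The wrist view shows the chest from above, nearly straight. The leaf's plate spans (227..243, 70..175), with knuckles at about (248,80), (248,123) and (248,165). I'll measure these by colour.

```bash
cat > leaf.py <<'E'
import sys,pickle
from h import *
n=sys.argv[1]; zl=float(sys.argv[2]) # bore height
s=pickle.load(open(f"pics/{n}.pkl","rb")); im=cv2.imread(f"pics/{n}.png")
h=cv2.cvtColor(im,cv2.COLOR_BGR2HSV)
m=cv2.inRange(h,(24,120,120),(34,255,255)); 
k,l,st,c=cv2.connectedComponentsWithStats(m); i=1+np.argmax(st[1:,4]); m=(l==i); print(st[i])
# outermost right pixel per row
rows=np.where(m.any(1))[0]; right=np.array([np.where(m[r])[0].max() for r in rows]); left=np.array([np.where(m[r])[0].min() for r in rows])
print(list(zip(rows,left,right))[::3])
on=right>right.max()-5
g=np.split(np.where(on)[0],np.where(np.diff(np.where(on)[0])>3)[0]+1)
for q in g:
    r0,r1=rows[q[0]]-.5,rows[q[-1]]+.5; x=np.median(right[q])+.5
    a=[onz((x-0.5,v),s,zl+0.003) for v in(r0,r1)]
    print(r0,r1,x,a[0],a[1],"mid",(a[0]+a[1])/2)
E
python3 leaf.py w1 0.0805
```

```text
[241  72   2  19  20]
[(np.int64(72), np.int64(242), np.int64(242)), (np.int64(75), np.int64(242), np.int64(242)), (np.int64(78), np.int64(242), np.int64(242)), (np.int64(81), np.int64(242), np.int64(242)), (np.int64(84), np.int64(242), np.int64(242)), (np.int64(87), np.int64(242), np.int64(242)), (np.int64(90), np.int64(241), np.int64(242))]
71.5 90.5 242.5 [0.5953 0.2789 0.0835] [0.5934 0.2629 0.0835] mid [0.5944 0.2709 0.0835]
```

```bash
python3 -c "
import cv2
h=cv2.cvtColor(cv2.imread('pics/w1.png'),cv2.COLOR_BGR2HSV)
for p in[(123,235),(123,248),(123,252),(123,256),(100,248),(123,243),(150,235)]:print(p,h[p])"
```

```text
(123, 235) [ 19 136 232]
(123, 248) [ 29  93 247]
(123, 252) [ 26 119 247]
(123, 256) [ 14 140 234]
(100, 248) [ 15 133 241]
(123, 243) [ 26 118 247]
(150, 235) [ 29  95 247]
```

```bash
sed -i 's/(24,120,120),(34,255,255)/(21,70,120),(36,255,255)/' leaf.py; python3 leaf.py w1 0.0805
```

```text
[ 226   70   28  107 2111]
[(np.int64(70), np.int64(245), np.int64(249)), (np.int64(73), np.int64(226), np.int64(253)), (np.int64(76), np.int64(227), np.int64(253)), (np.int64(79), np.int64(227), np.int64(253)), (np.int64(82), np.int64(227), np.int64(253)), (np.int64(85), np.int64(227), np.int64(253)), (np.int64(88), np.int64(226), np.int64(253)), (np.int64(91), np.int64(226), np.int64(251)), (np.int64(94), np.int64(226), np.int64(239)), (np.int64(97), np.int64(227), np.int64(239)), (np.int64(100), np.int64(226), np.int64(239)), (np.int64(103), np.int64(227), np.int64(239)), (np.int64(106), np.int64(227), np.int64(239)), (np.int64(109), np.int64(227), np.int64(239)), (np.int64(112), np.int64(227), np.int64(239)), (np.int64(115), np.int64(227), np.int64(253)), (np.int64(118), np.int64(227), np.int64(253)), (np.int64(121), np.int64(228), np.int64(253)), (np.int64(124), np.int64(227), np.int64(253)), (np.int64(127), np.int64(227), np.int64(253)), (np.int64(130), np.int64(227), np.int64(253)), (np.int64(133), np.int64(227), np.int64(252)), (np.int64(136), np.int64(227), np.int64(239)), (
[... 180 characters left out ...]
240)), (np.int64(151), np.int64(227), np.int64(239)), (np.int64(154), np.int64(228), np.int64(239)), (np.int64(157), np.int64(228), np.int64(253)), (np.int64(160), np.int64(228), np.int64(253)), (np.int64(163), np.int64(228), np.int64(253)), (np.int64(166), np.int64(228), np.int64(253)), (np.int64(169), np.int64(228), np.int64(253)), (np.int64(172), np.int64(228), np.int64(253)), (np.int64(175), np.int64(244), np.int64(252))]
69.5 91.5 253.5 [0.6045 0.2795 0.0835] [0.6023 0.2609 0.0835] mid [0.6034 0.2702 0.0835]
112.5 133.5 253.5 [0.6002 0.2434 0.0835] [0.5981 0.2259 0.0835] mid [0.5992 0.2347 0.0835]
155.5 176.5 253.5 [0.5958 0.2074 0.0835] [0.5936 0.1893 0.0835] mid [0.5947 0.1983 0.0835]
```

{"op": "arm_command", "data": {
  "series": [
    [[0, 28, -5, 0], [0, 29, -5, 0], [20, 0, 0, 0], [20, 0, 0, 0], [16, 0, 0, 0], [2, 0, 0, 0], [2, 0, 0, 0], [2, 0, 0, 0], [1, 0, 0, 0], [0, 0, 0, 0]]
  ]
}}

```text
t: 2.2
tcp_pos: [0.5943, 0.2338, 0.0904]
tool_rot: [0.042, 0.705, -0.042, 0.706]
force: [-0.5, -0.7, -0.8]
finger_gap: 0.001
```

{"op": "arm_command", "data": {
  "series": [
    [[1, 0, 0, 0], [1, 0, 0, 0], [1, 0, 0, 0], [1, 0, 0, 0], [1, 0, 0, 0], [0, 0, 0, 0]]
  ]
}}

```text
t: 2.8
tcp_pos: [0.5937, 0.2338, 0.0846]
tool_rot: [0.042, 0.706, -0.042, 0.706]
force: [0.1, -0.2, 0.8]
finger_gap: 0.002
```

{"op": "arm_command", "data": {
  "series": [
    [[1, 0, 0, 0], [1, 0, 0, 0], [0, 0, 0, 0]]
  ]
}}

```text
t: 3.1
tcp_pos: [0.5937, 0.2338, 0.0826]
tool_rot: [0.042, 0.706, -0.042, 0.706]
force: [0.7, 0.3, -0.4]
finger_gap: 0.002
```

```bash
python3 shot.py w2; python3 - <<'E'
from h import *
a=snapshot("scene")[:,:,::-1];b=snapshot("side")[:,:,::-1];w=cv2.imread("pics/w2.png")
z=lambda i,x,y,n,s:cv2.resize(i[y:y+n,x:x+n],(s,s),interpolation=cv2.INTER_CUBIC)
cv2.imwrite("pics/m2.png",np.hstack([z(a,345,225,90,390),z(w,185,150,130,390)]))
E
```

```text
3.1 [0.5937 0.2338 0.0826] [ 0.0424  0.706  -0.0424  0.7057] [ 0.6574  0.2509 -0.384 ] 0.001877593907261703
```

View pics/m2.png

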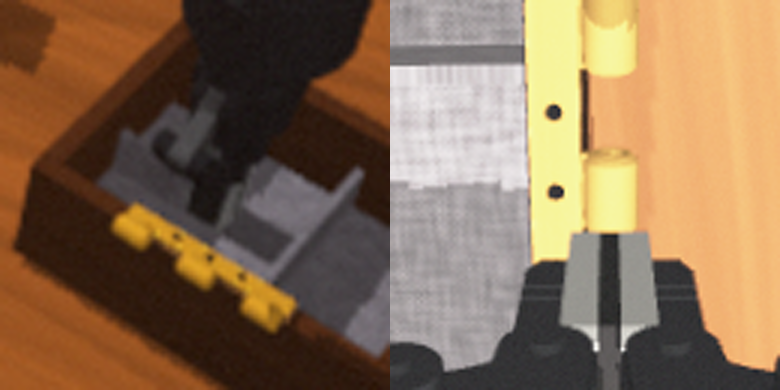

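```bash
python3 - <<'E'
from h import *;import pickle
s=pickle.load(open('pics/w2.pkl','rb'))
T=s["tcp_pos"];M=R.from_quat(s["tool_rot"]).as_matrix();print(M)
print("crop wrist: TCP, TCP+-11mm y", (proj("wrist",[T,T+M[:,1]*.011,T-M[:,1]*.011,T-M[:,0]*.02],s)-[185,150])*3)
print("crop scene TCP,",(proj("scene",[T,T-M[:,0]*.02])-[345,225])*390/90)
print("side",proj("side",[T]))
E
```

```text
[[-0.0004  0.1198  0.9928]
 [-0.0001  0.9928 -0.1198]
 [-1.     -0.0001 -0.0003]]
crop wrist: TCP, TCP+-11mm y [[218.4079 202.6881]
 [218.3949 153.9803]
 [218.4198 249.5112]
 [218.4669 238.187 ]]
crop scene TCP, [[192.5841 265.2621]
 [200.5886 238.9619]]
side [[209.2477 134.8972]]
```

```bash
python3 leaf.py w2 0.0805 | tail -3
```

```text
[ 230  143   37   94 1937]
[(np.int64(143), np.int64(246), np.int64(246)), (np.int64(146), np.int64(230), np.int64(263)), (np.int64(149), np.int64(230), np.int64(264)), (np.int64(152), np.int64(230), np.int64(264)), (np.int64(155), np.int64(230), np.int64(264)), (np.int64(158), np.int64(230), np.int64(266)), (np.int64(161), np.int64(230), np.int64(266)), (np.int64(164), np.int64(230), np.int64(266)), (np.int64(167), np.int64(230), np.int64(266)), (np.int64(170), np.int64(230), np.int64(266)), (np.int64(173), np.int64(231), np.int64(265)), (np.int64(176), np.int64(231), np.int64(247)), (np.int64(179), np.int64(231), np.int64(247)), (np.int64(182), np.int64(231), np.int64(247)), (np.int64(185), np.int64(231), np.int64(247)), (np.int64(188), np.int64(231), np.int64(247)), (np.int64(191), np.int64(231), np.int64(247)), (np.int64(194), np.int64(231), np.int64(247)), (np.int64(197), np.int64(231), np.int64(247)), (np.int64(200), np.int64(231), np.int64(247)), (np.int64(203), np.int64(232), np.int64(249)), (np.int64(206), np.int64(232), np.int64(248)), (np.int64(209), np.int64(232), np.int64(249)), (np.int64(212), np.int64(232), np.int64(249)), (np.int64(215), np.int64(232), np.int64(249)), (np.int64(218), np.int64(232), np.int64(249)), (np.int64(221), np.int64(232), np.int64(248)), (np.int64(224), np.int64(232), np.int64(249)), (np.int64(227), np.int64(232), np.int64(245)), (np.int64(230), np.int64(232), np.int64(244)), (np.int64(233), np.int64(233), np.int64(244)), (np.int64(236), np.int64(233), np.int64(234))]
145.5 174.5 266.5 [0.6043 0.2795 0.0835] [0.6022 0.2616 0.0835] mid [0.6032 0.2705 0.0835]
```

```bash
python3 - <<'E'
from h import *;import pickle
s=pickle.load(open('pics/w2.pkl','rb'))
T=s["tcp_pos"];M=R.from_quat(s["tool_rot"]).as_matrix()
for hh in range(0,60,10):
    q=T-M[:,0]*hh/1000
    print(hh,(proj("wrist",[q+M[:,1]*.011,q],s)-[185,150])*3, ((proj("scene",[q+M[:,1]*.011])-[345,225])*390/90).ravel())
a=snapshot("scene")[:,:,::-1];b=snapshot("side")[:,:,::-1]
z=lambda i,x,y,n,s:cv2.resize(i[y:y+n,x:x+n],(s,s),interpolation=cv2.INTER_CUBIC)
g=lambda i:np.clip(255*(i/255.)**.5,0,255).astype(np.uint8)
cv2.imwrite("pics/m3.png",np.hstack([z(g(a),360,235,60,400),z(g(b),170,90,60,400)]))
E
```

```text
0 [[218.3949 153.9803]
 [218.4079 202.6881]] [212.4199 277.7174]
10 [[218.423  168.6059]
 [218.4359 219.5356]] [216.5465 264.6619]
20 [[218.4542 184.8667]
 [218.4669 238.187 ]] [220.727 251.436]
30 [[218.489  203.0402]
 [218.5013 258.9292]] [224.9625 238.0363]
40 [[218.528  223.4669]
 [218.5395 282.1079]] [229.2539 224.4594]
50 [[218.572  246.5675]
 [218.5824 308.1415]] [233.6025 210.7018]
```

View pics/m3.png

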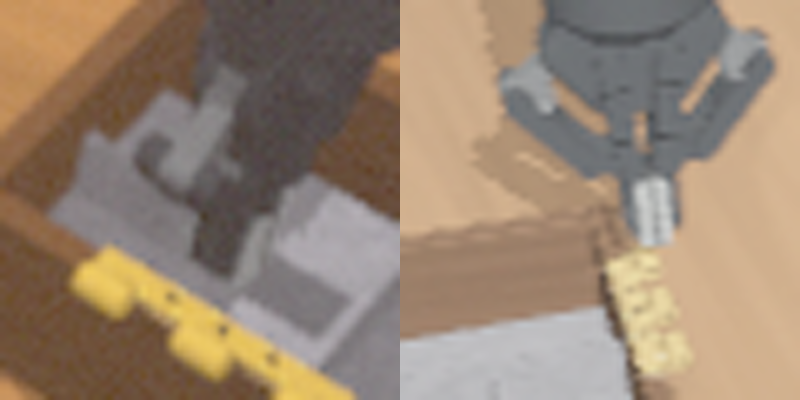

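The three views agree that the shut fingertips end about 20 to 40 mm above the reported TCP. They sit centred over the middle knuckle at scene (395,277) and side (208,127), with nothing touching. I'll descend in small steps and watch the force.

{"op": "arm_command", "data": {
  "series": [
    [[3, 0, 0, 0], [3, 0, 0, 0], [3, 0, 0, 0], [2, 0, 0, 0], [0, 0, 0, 0]]
  ]
}}

```text
t: 3.85
tcp_pos: [0.5935, 0.2337, 0.0713]
tool_rot: [0.042, 0.706, -0.043, 0.705]
force: [0.1, 0.1, -0.1]
finger_gap: -0.002
```

```bash
python3 - <<'E'
from h import *;import pickle
s=pickle.load(open('pics/w2.pkl','rb'))
T=s["tcp_pos"];M=R.from_quat(s["tool_rot"]).as_matrix()
for hh in range(0,60,10):
  for w in(0,-.011): print(hh,w,proj("side",[T-M[:,0]*hh/1000+M[:,1]*w]))
s=status.sense();print(s["finger_gap"],s["force"],s["tcp_pos"],s["tau"])
E
```

```text
0 0 [[209.2477 134.8972]]
0 -0.011 [[209.905  136.9269]]
10 0 [[208.9756 132.3244]]
10 -0.011 [[209.6347 134.3506]]
20 0 [[208.7005 129.7247]]
20 -0.011 [[209.3616 131.7471]]
30 0 [[208.4226 127.0976]]
30 -0.011 [[209.0856 129.1159]]
40 0 [[208.1417 124.4426]]
40 -0.011 [[208.8067 126.4568]]
50 0 [[207.8578 121.7594]]
50 -0.011 [[208.5248 123.7691]]
-0.0015385253035014757 [ 0.1112  0.1466 -0.1055] [0.5935 0.2337 0.0713] [ -0.013  -47.5971 -14.177    0.      -0.0215  -0.    ]
```

{"op": "arm_command", "data": {
  "series": [
    [[3, 0, 0, 0], [3, 0, 0, 0], [3, 0, 0, 0], [2, 0, 0, 0], [2, 0, 0, 0], [0, 0, 0, 0]]
  ]
}}

```text
t: 4.45
tcp_pos: [0.5936, 0.2338, 0.0584]
tool_rot: [0.042, 0.706, -0.042, 0.706]
force: [1.0, 1.7, 0.5]
finger_gap: -0.003
```

```bash
python3 shot.py w3; python3 - <<'E'
from h import *
a=snapshot("scene")[:,:,::-1];b=snapshot("side")[:,:,::-1];w=cv2.imread("pics/w3.png")
z=lambda i,x,y,n,s:cv2.resize(i[y:y+n,x:x+n],(s,s),interpolation=cv2.INTER_CUBIC)
g=lambda i:np.clip(255*(i/255.)**.5,0,255).astype(np.uint8)
cv2.imwrite("pics/m4.png",np.hstack([z(g(a),365,245,60,390),z(w,185,150,130,390)]))
E
```

```text
4.45 [0.5936 0.2338 0.0584] [ 0.0423  0.7061 -0.0425  0.7056] [1.004  1.6723 0.4878] -0.003008485574372678
```

View pics/m4.png

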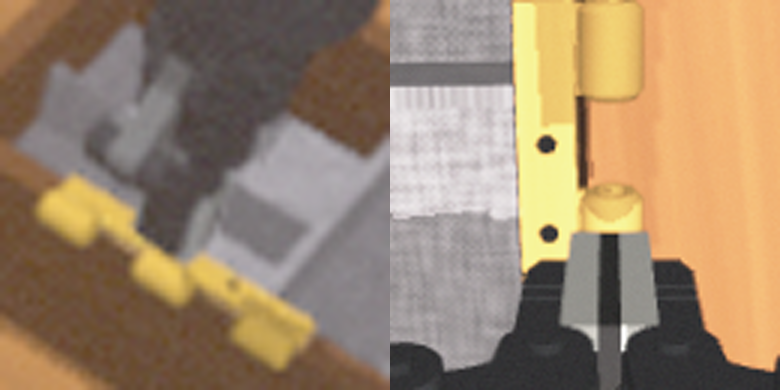

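The tip now covers half of the middle knuckle in the wrist view, at crop (611,235). It is still about 10 mm above it and well centred. Going on down.

{"op": "arm_command", "data": {
  "series": [
    [[2, 0, 0, 0], [2, 0, 0, 0], [2, 0, 0, 0], [1, 0, 0, 0], [0, 0, 0, 0]]
  ]
}}

```text
t: 5.1
tcp_pos: [0.5937, 0.2338, 0.0515]
tool_rot: [0.042, 0.706, -0.042, 0.706]
force: [-0.4, 0.7, -0.1]
finger_gap: 0.002
```

{"op": "arm_command", "data": {
  "series": [
    [[1, 0, 0, 0], [1, 0, 0, 0], [1, 0, 0, 0], [0, 0, 0, 0]]
  ]
}}

```text
t: 5.5
tcp_pos: [0.5937, 0.2338, 0.0486]
tool_rot: [0.042, 0.706, -0.042, 0.706]
force: [0.9, -0.7, 0.1]
finger_gap: -0.003
```

{"op": "arm_command", "data": {
  "series": [
    [[1, 0, 0, 0], [1, 0, 0, 0], [0, 0, 0, 0]]
  ]
}}

```text
t: 5.8
tcp_pos: [0.594, 0.2338, 0.0476]
tool_rot: [0.042, 0.706, -0.042, 0.706]
force: [-0.3, -0.9, 3.9]
finger_gap: 0.0
```

{"op": "arm_command", "data": {
  "series": [
    [[1, 0, 0, 0], [1, 0, 0, 0], [0, 0, 0, 0]]
  ]
}}

```text
t: 6.1
tcp_pos: [0.5941, 0.2339, 0.0461]
tool_rot: [0.042, 0.706, -0.042, 0.706]
force: [-2.6, 0.1, 6.7]
finger_gap: -0.0
```

{"op": "arm_command", "data": {
  "series": [
    [[1, 0, 0, 0], [1, 0, 0, 0], [0, 0, 0, 0]]
  ]
}}

```text
t: 6.4
tcp_pos: [0.5941, 0.2339, 0.0441]
tool_rot: [0.042, 0.706, -0.042, 0.706]
force: [-1.5, -1.2, 7.0]
finger_gap: 0.0
```

{"op": "arm_command", "data": {
  "series": [
    [[1, 0, 0, 0], [1, 0, 0, 0], [0, 0, 0, 0]]
  ]
}}

```text
t: 6.7
tcp_pos: [0.5941, 0.2339, 0.0437]
tool_rot: [0.042, 0.705, -0.042, 0.706]
force: [-4.4, -1.1, 15.0]
finger_gap: -0.001
```

{"op": "arm_command", "data": {
  "series": [
    [[1, 0, 0, 0], [1, 0, 0, 0], [0, 0, 0, 0]]
  ]
}}

```text
t: 7.0
tcp_pos: [0.5942, 0.2339, 0.0435]
tool_rot: [0.042, 0.705, -0.042, 0.706]
force: [-7.0, -2.8, 24.6]
finger_gap: 0.003
```

The leaf is home: the TCP stopped solidly at z 0.0435 with 25 N after 4.2 mm of travel. That puts the shut fingertips 39 mm behind the reported TCP, which I'll use from here on. Next I lift off and go to the lid.

{"op": "arm_command", "data": {
  "series": [
    [[-10, 0, 0, 0], [-35, 0, 0, 0], [-40, 0, 0, 0], [-40, 0, 0, 0], [-35, -20, 0, 0], [0, -46, 1, 0], [0, -46, 1, 0], [0, -46, 1, 0], [0, -46, 1, 0], [0, -46, 1, 0]]
  ]
}}

```text
t: 8.0
tcp_pos: [0.5685, -0.0166, 0.1987]
tool_rot: [0.042, 0.706, -0.042, 0.706]
force: [0.6, -0.7, 0.6]
finger_gap: 0.003
```

{"op": "arm_command", "data": {
  "series": [
    [[0, -46, 1, 0], [0, -46, 1, 0], [0, -46, 1, 0], [0, -46, 1, 0], [0, -28, 1, 0], [0, 0, 0, -0.136], [0, 0, 0, -0.136], [0, 0, 0, -0.136], [0, 0, 0, 0], [0, 0, 0, 0]]
  ],
  "jaw": 60
}}

```text
t: 9.0
tcp_pos: [0.5484, -0.226, 0.1986]
tool_rot: [-0.1, 0.7, 0.101, 0.7]
force: [-0.9, -0.7, 0.3]
finger_gap: 0.599
```

```bash
python3 shot.py w4; python3 -c "
from h import *;import pickle
s=pickle.load(open('pics/w4.pkl','rb'));print(proj('wrist',place([.5479,-.2262,.287],[[-.006,.1,.18],[.006,.1,.18],[0,0,.18],[0,-.1,.18]]),s))"
```

```text
9.0 [ 0.5484 -0.226   0.1986] [-0.1004  0.7     0.1006  0.6999] [-0.9129 -0.7099  0.3346] 0.5991155201251053
[[247.6974  63.424 ]
 [265.9137  63.373 ]
 [257.1688 208.5945]
 [257.5077 319.6455]]
```

View pics/w4.png

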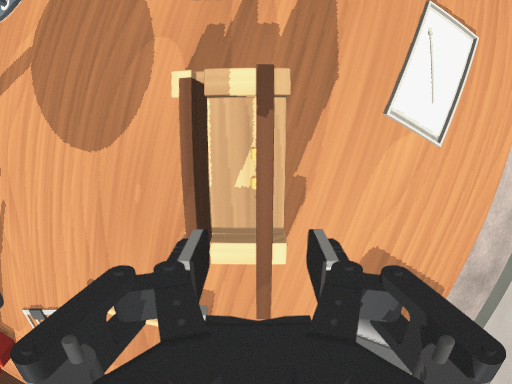

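The wrist view shows the lid's top edge as a vertical band at columns 257 to 274, from row 65 to row 319, slightly right of the centre between the fingers. The drawer front is at its left, at column 190. I'll measure the edge precisely.

```bash
python3 - <<'E'
from h import *;import pickle
s=pickle.load(open('pics/w4.pkl','rb'));im=cv2.imread('pics/w4.png').astype(int)
M=R.from_quat(s["tool_rot"]).as_matrix()
t=lambda uv:((onz(uv,s,.18)-s["tcp_pos"])@M*1000).round(2)
for r in(80,110,140,170,200,220,260,290):
    m=im[r:r+3,245:290].mean((0,2)); 
    d=np.where(m<85)[0]+245; print(r,d.min(),d.max(),t((d.min()-.5,r+1)),t((d.max()+.5,r+1)))
for c in(262,266,270): print(im[58:72,c].mean(1).astype(int),im[312:324,c].mean(1).astype(int))
print(t((265.5,64.5)),t((264,319.5)))
E
```

```text
80 257 273 [18.61 87.89 -0.95] [18.6  87.96 10.26]
110 257 268 [18.6  67.7  -0.96] [18.6  67.72  6.99]
140 273 273 [18.6  47.56  9.75] [18.6  47.56 10.43]Traceback (most recent call last):
  File "<stdin>", line 7, in <module>
    return umr_minimum(a, axis, None, out, keepdims, initial, where)
ValueError: zero-size array to reduction operation minimum which has no identity
```

```bash
python3 - <<'E'
from h import *;import pickle
s=pickle.load(open('pics/w4.pkl','rb'));im=cv2.imread('pics/w4.png').astype(int)
M=R.from_quat(s["tool_rot"]).as_matrix()
t=lambda uv:((onz(uv,s,.18)-s["tcp_pos"])@M*1000).round(2)
for r in(80,120,160,200,225,275,300):
    g=np.abs(np.diff(im[r:r+3,250:282].mean((0,2)))); o=np.argsort(g)[-4:]; print(r,sorted(o+250.5))
for c in(262,266): print(im[58:72,c].mean(1).astype(int),im[312:324,c].mean(1).astype(int))
print(t((265.5,64.5)),t((264,319.5)),t((257,200)),t((273,200)))
E
```

```text
80 [np.float64(255.5), np.float64(256.5), np.float64(273.5), np.float64(274.5)]
120 [np.float64(255.5), np.float64(256.5), np.float64(273.5), np.float64(274.5)]
160 [np.float64(255.5), np.float64(256.5), np.float64(272.5), np.float64(273.5)]
200 [np.float64(255.5), np.float64(256.5), np.float64(271.5), np.float64(272.5)]
225 [np.float64(255.5), np.float64(256.5), np.float64(272.5), np.float64(273.5)]
275 [np.float64(255.5), np.float64(256.5), np.float64(270.5), np.float64(271.5)]
300 [np.float64(255.5), np.float64(256.5), np.float64(270.5), np.float64(271.5)]
[120 120 122 119 119 119  85  73  73  75  73  73  71  75] [ 98  99  99  97 100  98  99 145  62  40  40  33]
[120 121 121 124 122 124  85  70  74  74  73  71  70  72] [94 98 96 95 98 94 96 74 43 43 41 38]
[18.61 99.17  4.98] [ 18.57 -99.92   5.11] [18.59  6.29 -0.68] [18.59  6.28 10.54]
```

{"op": "arm_command", "data": {
  "series": [
    [[0, 0, 4.5, 0], [20, 0, 0, 0], [20, 0, 0, 0], [20, 0, 0, 0], [15, 0, 0, 0], [0, 0, 0, 0]]
  ]
}}

```text
t: 9.65
tcp_pos: [0.5516, -0.2236, 0.1216]
tool_rot: [-0.1, 0.701, 0.102, 0.699]
force: [1.5, -0.3, -0.3]
finger_gap: 0.602
```

```bash
python3 shot.py w5; python3 - <<'E'
from h import *
b=snapshot("side")[:,:,::-1];w=cv2.imread("pics/w5.png")
z=lambda i,x,y,n,s:cv2.resize(i[y:y+n,x:x+n],(s,s),interpolation=cv2.INTER_CUBIC)
cv2.imwrite("pics/m5.png",np.hstack([z(b,190,150,120,400),z(w,160,150,200,400)]))
E
```

```text
9.65 [ 0.5516 -0.2236  0.1216] [-0.1001  0.7011  0.1024  0.6985] [ 1.4572 -0.2527 -0.2537] 0.6015684446464113
```

View pics/m5.png

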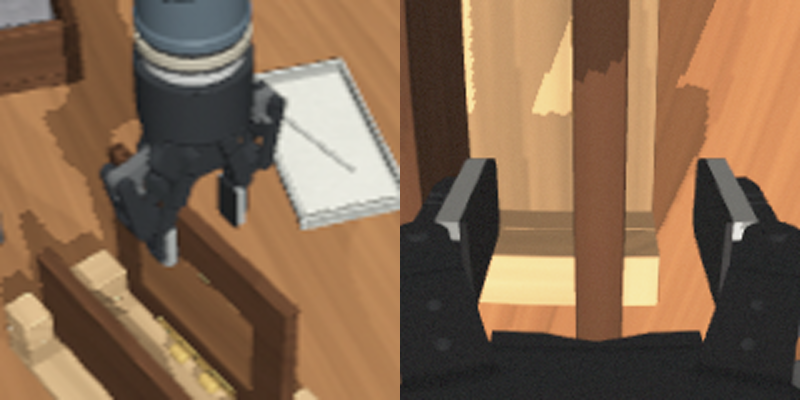

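The jaws straddle the lid's edge and are centred: the lid is at crop columns 573 to 625 and the pads at 497 and 697. I'll go a little deeper and close.

{"op": "arm_command", "data": {
  "series": [
    [[6, 0, 0, 0], [6, 0, 0, 0], [0, 0, 0, 0]]
  ]
}}

```text
t: 10.05
tcp_pos: [0.5525, -0.2245, 0.1114]
tool_rot: [-0.101, 0.7, 0.102, 0.7]
force: [0.1, 0.6, 0.1]
finger_gap: 0.6
```

{"op": "arm_command", "data": {
  "series": [
    [[0, 0, 0, 0], [0, 0, 0, 0], [0, 0, 0, 0], [0, 0, 0, 0], [0, 0, 0, 0], [0, 0, 0, 0]]
  ],
  "jaw": 0,
  "force": 80
}}

```text
t: 10.65
tcp_pos: [0.5531, -0.225, 0.1123]
tool_rot: [-0.102, 0.7, 0.101, 0.7]
force: [0.5, 0.2, 2.9]
finger_gap: 0.122
```

{"op": "arm_command", "data": {
  "series": [
    [[-5, 0, 0, 0], [-10, 0, 0, 0], [-15, 0, 0, 0], [-20, 0, 0, 0], [-25, 0, 0, 0], [-25, 0, 0, 0], [-10, 0, 0, 0], [0, 0, 0, 0], [0, 0, 0, 0]]
  ]
}}

```text
t: 11.55
tcp_pos: [0.552, -0.2243, 0.2209]
tool_rot: [-0.101, 0.7, 0.102, 0.699]
force: [-0.2, 0.0, -3.7]
finger_gap: 0.123
```

```bash
python3 shot.py w6; python3 - <<'E'
from h import *
a=snapshot("scene")[:,:,::-1];b=snapshot("side")[:,:,::-1]
z=lambda i,x,y,n,s:cv2.resize(i[y:y+n,x:x+n],(s,s),interpolation=cv2.INTER_CUBIC)
cv2.imwrite("pics/m6.png",np.hstack([z(a,180,110,120,400),z(b,190,130,160,400)]))
E
```

```text
11.55 [ 0.552  -0.2243  0.2209] [-0.101   0.7004  0.1019  0.6992] [-0.1998  0.037  -3.6637] 0.1229821045755959
```

View pics/m6.png

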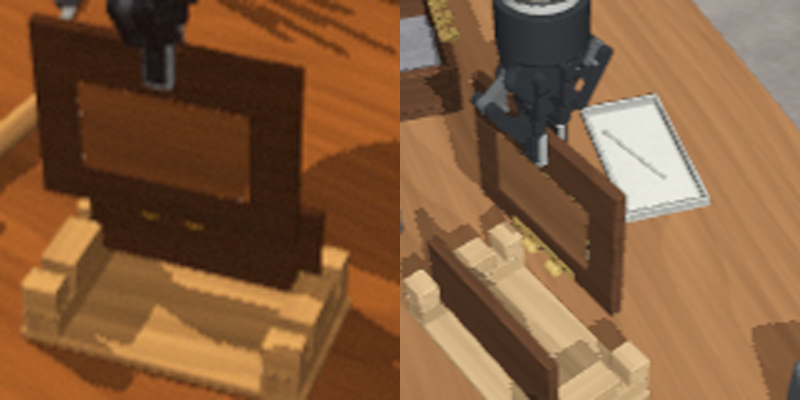

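The lid is held upright and clear of the rack: its lower edge is at scene-crop rows 190 to 280, and the wrist carries 3.6 N. The drawer front stays put. Carrying it over the chest now, high up.

{"op": "arm_command", "data": {
  "series": [
    [[0, 20, 8, 0], [0, 42, 18, 0], [0, 46, 19, 0], [0, 46, 19, 0], [0, 46, 19, 0], [0, 46, 19, 0], [0, 46, 19, 0], [0, 46, 19, 0], [0, 46, 19, 0], [0, 28, 12, 0]]
  ]
}}

```text
t: 12.7
tcp_pos: [0.5988, 0.2227, 0.2204]
tool_rot: [-0.102, 0.7, 0.103, 0.699]
force: [0.0, -0.9, -4.0]
finger_gap: 0.128
```

{"op": "arm_command", "data": {
  "series": [
    [[0, 13, 6, 0.1], [0, 0, 0, 0.136], [0, 0, 0, 0.1], [0, 0, 0, 0.072], [0, 0, 0, 0], [0, 0, 0, 0], [0, 0, 0, 0]]
  ]
}}

```text
t: 13.4
tcp_pos: [0.6016, 0.2329, 0.2213]
tool_rot: [0.042, 0.706, -0.042, 0.706]
force: [0.6, -0.7, -2.2]
finger_gap: 0.125
```

```bash
cat > go.py <<'E'
from h import *
import sys
s=status.sense();M=R.from_quat(s["tool_rot"]).as_matrix()
g=np.array([float(v) for v in sys.argv[1:3]]+[s["tcp_pos"][2]])
print(s["tcp_pos"],s["force"],s["finger_gap"],"yaw",np.arctan2(M[1,2],M[0,2]),"down",M[:,0],"shift tool mm",(g-s["tcp_pos"])@M*1000)
E
python3 go.py .6012 .2338
```

```text
[0.6016 0.2329 0.2213] [ 0.569  -0.6539 -2.2411] 0.12499531850852934 yaw -0.1191603298324263 down [-0.001  -0.0002 -1.    ] shift tool mm [ 0.0002  0.8858 -0.5206]
```

{"op": "arm_command", "data": {
  "series": [
    [[0, 1, -0.5, 0], [10, 0, 0, 0], [12, 0, 0, 0], [10, 0, 0, 0], [5, 0, 0, 0], [0, 0, 0, 0], [0, 0, 0, 0]]
  ]
}}

```text
t: 14.1
tcp_pos: [0.6016, 0.2341, 0.1847]
tool_rot: [0.042, 0.706, -0.042, 0.706]
force: [-0.1, -0.1, -2.5]
finger_gap: 0.125
```

```bash
python3 go.py .6012 .2338; python3 - <<'E'
from h import *
a=snapshot("scene")[:,:,::-1];b=snapshot("side")[:,:,::-1];w=snapshot("wrist")[:,:,::-1]
cv2.imwrite("pics/a7.png",a);cv2.imwrite("pics/b7.png",b);cv2.imwrite("pics/w7.png",w)
z=lambda i,x,y,n,s:cv2.resize(i[y:y+n,x:x+n],(s,s),interpolation=cv2.INTER_CUBIC)
g=lambda i:np.clip(255*(i/255.)**.5,0,255).astype(np.uint8)
cv2.imwrite("pics/m7.png",np.hstack([z(g(a),355,245,70,400),z(g(b),170,80,80,400)]))
E
```

```text
[0.6016 0.2341 0.1847] [-0.0795 -0.1081 -2.4806] 0.12468221411055776 yaw -0.11998010855762112 down [-0. -0. -1.] shift tool mm [ 0.     -0.3171 -0.3432]
```

View pics/m7.png

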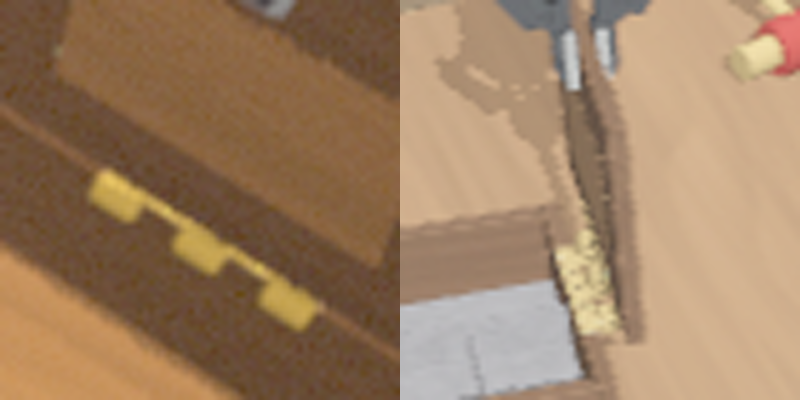

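In the scene crop the lid hangs just above the leaf, parallel to it. The chest knuckles are at about (118,195), (200,250) and (290,303), and both lie in line. Lowering by touch: contact near TCP z 0.178 would mean knuckle on knuckle, and about 0.166 would mean seated.

{"op": "arm_command", "data": {
  "series": [
    [[2, -0.3, -0.3, 0], [2, 0, 0, 0], [2, 0, 0, 0], [1, 0, 0, 0], [1, 0, 0, 0], [0, 0, 0, 0]]
  ]
}}

```text
t: 14.85
tcp_pos: [0.601, 0.2338, 0.1766]
tool_rot: [0.042, 0.706, -0.042, 0.706]
force: [-0.0, -0.6, -2.9]
finger_gap: 0.128
```

{"op": "arm_command", "data": {
  "series": [
    [[1, 0, 0, 0], [1, 0, 0, 0], [0, 0, 0, 0]]
  ]
}}

```text
t: 15.15
tcp_pos: [0.601, 0.2338, 0.1746]
tool_rot: [0.042, 0.706, -0.042, 0.706]
force: [-0.6, 0.1, -3.4]
finger_gap: 0.124
```

No contact at 0.1746, so the knuckles are entering the gaps.

{"op": "arm_command", "data": {
  "series": [
    [[1, 0, 0, 0], [1, 0, 0, 0], [1, 0, 0, 0], [0, 0, 0, 0]]
  ]
}}

```text
t: 15.55
tcp_pos: [0.6009, 0.2338, 0.1716]
tool_rot: [0.042, 0.706, -0.042, 0.706]
force: [0.8, -0.1, -2.7]
finger_gap: 0.126
```

{"op": "arm_command", "data": {
  "series": [
    [[1, 0, 0, 0], [1, 0, 0, 0], [1, 0, 0, 0], [0, 0, 0, 0]]
  ]
}}

```text
t: 15.95
tcp_pos: [0.6009, 0.2337, 0.1686]
tool_rot: [0.042, 0.706, -0.042, 0.706]
force: [-0.0, -0.3, -3.0]
finger_gap: 0.126
```

{"op": "arm_command", "data": {
  "series": [
    [[1, 0, 0, 0], [1, 0, 0, 0], [0, 0, 0, 0]]
  ]
}}

```text
t: 16.25
tcp_pos: [0.601, 0.2338, 0.1666]
tool_rot: [0.042, 0.706, -0.042, 0.706]
force: [0.7, 0.2, -2.7]
finger_gap: 0.128
```

{"op": "arm_command", "data": {
  "series": [
    [[0.5, 0, 0, 0], [0.5, 0, 0, 0], [0, 0, 0, 0]]
  ]
}}

```text
t: 16.55
tcp_pos: [0.6011, 0.2338, 0.1657]
tool_rot: [0.042, 0.706, -0.042, 0.706]
force: [-0.7, -0.2, -3.5]
finger_gap: 0.13
```

{"op": "arm_command", "data": {
  "series": [
    [[0.5, 0, 0, 0], [0.5, 0, 0, 0], [0, 0, 0, 0]]
  ]
}}

```text
t: 16.85
tcp_pos: [0.6012, 0.2338, 0.1648]
tool_rot: [0.042, 0.706, -0.042, 0.706]
force: [0.8, -0.3, -2.5]
finger_gap: 0.125
```

{"op": "arm_command", "data": {
  "series": [
    [[0.5, 0, 0, 0], [0.5, 0, 0, 0], [0, 0, 0, 0]]
  ]
}}

```text
t: 17.15
tcp_pos: [0.6014, 0.2339, 0.1646]
tool_rot: [0.042, 0.706, -0.042, 0.706]
force: [-0.3, -1.1, 2.4]
finger_gap: 0.126
```

Touch found the bottom at z 0.1647, so the bores are level at about 0.1654, as computed. I'll back off 0.7 mm and feel for the chest's back face in -x, which has 0.7 mm of clearance when aligned.

{"op": "arm_command", "data": {
  "series": [
    [[-1, 0, 0, 0], [-0.7, 0, 0, 0], [0, 0, 0, 0], [0, 0, -0.3, 0], [0, 0, 0, 0]]
  ]
}}

```text
t: 17.65
tcp_pos: [0.6009, 0.2338, 0.1653]
tool_rot: [0.042, 0.706, -0.042, 0.706]
force: [0.7, 0.3, -3.1]
finger_gap: 0.128
```

{"op": "arm_command", "data": {
  "series": [
    [[0, 0, -0.4, 0], [0, 0, 0, 0], [0, 0, 0, 0]]
  ]
}}

```text
t: 17.95
tcp_pos: [0.6006, 0.2338, 0.1655]
tool_rot: [0.042, 0.706, -0.042, 0.706]
force: [1.4, 0.4, -3.7]
finger_gap: 0.128
```

{"op": "arm_command", "data": {
  "series": [
    [[0, 0, -0.4, 0], [0, 0, 0, 0], [0, 0, 0, 0]]
  ]
}}

```text
t: 18.25
tcp_pos: [0.6004, 0.2339, 0.1656]
tool_rot: [0.042, 0.706, -0.042, 0.706]
force: [1.3, -0.5, -3.4]
finger_gap: 0.124
```

{"op": "arm_command", "data": {
  "series": [
    [[0, 0, -0.4, 0], [0, 0, 0, 0], [0, 0, 0, 0]]
  ]
}}

```text
t: 18.55
tcp_pos: [0.6001, 0.2339, 0.1657]
tool_rot: [0.042, 0.705, -0.042, 0.706]
force: [2.2, 0.2, -3.8]
finger_gap: 0.127
```

{"op": "arm_command", "data": {
  "series": [
    [[0, 0, -0.4, 0], [0, 0, -0.4, 0], [0, 0, 0, 0], [0, 0, 0, 0]]
  ]
}}

```text
t: 18.95
tcp_pos: [0.5995, 0.234, 0.1657]
tool_rot: [0.042, 0.705, -0.042, 0.706]
force: [4.2, -0.4, -3.4]
finger_gap: 0.129
```

```bash
python3 - <<'E'
from h import *
s=status.sense();print(s["tcp_pos"],s["force"],s["ft_torque"])
E
```

```text
[0.5995 0.234  0.1657] [ 4.1597 -0.3912 -3.394 ] [-0.2453 -1.1653  0.0788]
```

{"op": "arm_command", "data": {
  "series": [
    [[0, 0, 0.8, 0], [0, 0, 0.8, 0], [0, 0, 0.7, 0], [0, 0, 0, 0], [0, 0, 0, 0]]
  ]
}}

```text
t: 19.45
tcp_pos: [0.6005, 0.2339, 0.1655]
tool_rot: [0.042, 0.706, -0.042, 0.705]
force: [1.0, -0.3, -1.9]
finger_gap: 0.13
```

```bash
python3 - <<'E'
from h import *
s=status.sense();print(s["tcp_pos"],s["force"],s["ft_torque"])
E
```

```text
[0.6005 0.2339 0.1655] [ 1.0037 -0.2989 -1.8594] [-0.0317 -0.4228  0.0005]
```

{"op": "arm_command", "data": {
  "series": [
    [[0, 0, 0.5, 0], [0, 0, 0, 0], [0, 0, 0, 0]]
  ]
}}

```text
t: 19.75
tcp_pos: [0.6009, 0.2338, 0.1652]
tool_rot: [0.042, 0.706, -0.042, 0.705]
force: [1.1, -0.4, -1.9]
finger_gap: 0.126
```

```bash
cat > s.py <<'E'
from h import *
F=[];
for i in range(1):
    s=status.sense();F.append(np.r_[s["tcp_pos"],s["force"],s["ft_torque"]])
print(np.mean(F,0),s["tool_rot"])
E
python3 s.py
```

```text
[ 0.6009  0.2338  0.1652  1.1445 -0.4003 -1.9311 -0.0645 -0.2322  0.0194] [ 0.0424  0.7064 -0.0424  0.7053]
```

{"op": "arm_command", "data": {
  "series": [
    [[0, 0, 0.5, 0], [0, 0, 0, 0], [0, 0, 0, 0]]
  ]
}}

```text
t: 20.05
tcp_pos: [0.6013, 0.2336, 0.1651]
tool_rot: [0.042, 0.706, -0.043, 0.705]
force: [0.5, 0.0, -3.3]
finger_gap: 0.125
```

```bash
python3 s.py
```

```text
[ 0.6013  0.2336  0.1651  0.4517  0.0102 -3.2913  0.0171  0.0006 -0.0545] [ 0.0423  0.7065 -0.0425  0.7052]
```

{"op": "arm_command", "data": {
  "series": [
    [[0, 0, 0.5, 0], [0, 0, 0, 0], [0, 0, 0, 0]]
  ]
}}

```text
t: 20.35
tcp_pos: [0.6024, 0.2336, 0.1654]
tool_rot: [0.042, 0.706, -0.042, 0.706]
force: [-0.3, -0.4, -2.5]
finger_gap: 0.127
```

```bash
python3 s.py
```

```text
[ 0.6024  0.2336  0.1654 -0.3359 -0.448  -2.4951  0.0121  0.0731  0.0044] [ 0.0424  0.706  -0.0424  0.7057]
```

Free again at x 0.6024. The torque falls to zero at about 0.6014, which marks contact with the back face, so alignment is at about 0.6021. I'll set that, let it settle and check by picture.

{"op": "arm_command", "data": {
  "series": [
    [[0, 0, -0.3, 0], [0, 0, 0, 0], [0, 0, 0, 0], [0, 0, 0, 0]]
  ]
}}

```text
t: 20.75
tcp_pos: [0.6023, 0.2337, 0.1655]
tool_rot: [0.042, 0.706, -0.042, 0.706]
force: [-0.3, 0.6, -2.8]
finger_gap: 0.127
```

```bash
python3 s.py; python3 - <<'E'
from h import *
a=snapshot("scene")[:,:,::-1];b=snapshot("side")[:,:,::-1];w=snapshot("wrist")[:,:,::-1]
z=lambda i,x,y,n,s:cv2.resize(i[y:y+n,x:x+n],(s,s),interpolation=cv2.INTER_CUBIC)
g=lambda i:np.clip(255*(i/255.)**.5,0,255).astype(np.uint8)
# predicted bores and lid corners in scene
p=lambda X:proj("scene",place([.5951,.2347,-.1195],X)).round(1)
print(p([[-.0,-.045,.0765],[0,.045,.0765]]))
cv2.imwrite("pics/m8.png",np.vstack([np.hstack([z(g(a),350,240,80,400),z(g(b),165,75,80,400)])]))
cv2.imwrite("pics/a8.png",a)
E
python3 s.py
```

```text
[ 0.6023  0.2337  0.1655 -0.3281  0.5903 -2.7898 -0.0499 -0.0428 -0.0374] [ 0.0424  0.7058 -0.0424  0.7058]
[[370.8 277.2]
 [408.  300.6]]
[ 0.6023  0.2336  0.1655 -0.2427 -0.2951 -2.8156 -0.0088 -0.006   0.0332] [ 0.0424  0.7058 -0.0424  0.7058]
```

View pics/m8.png

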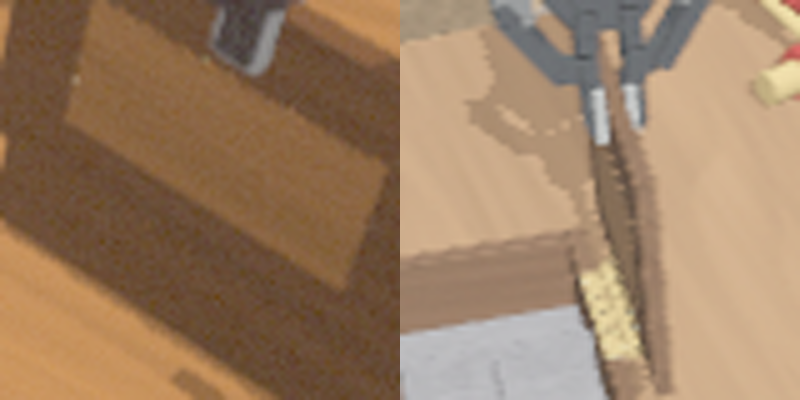

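{"op": "arm_command", "data": {
  "series": [
    [[0, 0, -0.5, 0], [0, 0, 0, 0], [0, 0, 0, 0]]
  ]
}}

```text
t: 21.2
tcp_pos: [0.6017, 0.2337, 0.1655]
tool_rot: [0.042, 0.706, -0.042, 0.706]
force: [-0.1, -0.6, -2.5]
finger_gap: 0.13
```

```bash
python3 s.py
```

```text
[ 0.6017  0.2337  0.1655 -0.1166 -0.5932 -2.5241  0.022   0.0119 -0.0083] [ 0.0424  0.7059 -0.0424  0.7058]
```

{"op": "arm_command", "data": {
  "series": [
    [[0, 0, -0.5, 0], [0, 0, 0, 0], [0, 0, 0, 0]]
  ]
}}

```text
t: 21.5
tcp_pos: [0.6013, 0.2338, 0.1655]
tool_rot: [0.042, 0.706, -0.042, 0.706]
force: [0.0, 1.0, -2.7]
finger_gap: 0.124
```

```bash
python3 s.py
```

```text
[ 0.6013  0.2338  0.1655  0.0108  1.0483 -2.6884 -0.0283  0.0124 -0.008 ] [ 0.0424  0.7058 -0.0424  0.7058]
```

{"op": "arm_command", "data": {
  "series": [
    [[0, 0, -0.5, 0], [0, 0, 0, 0], [0, 0, 0, 0]]
  ]
}}

```text
t: 21.8
tcp_pos: [0.6009, 0.2338, 0.1655]
tool_rot: [0.042, 0.706, -0.042, 0.706]
force: [0.3, -0.8, -3.4]
finger_gap: 0.124
```

```bash
python3 s.py
```

```text
[ 0.6009  0.2338  0.1655  0.3004 -0.8061 -3.4361  0.0226 -0.092  -0.0157] [ 0.0424  0.7057 -0.0424  0.7059]
```

Approaching again, free all the way to 0.6010, so that is the true contact (the retreat reading had stiction). Alignment is at x 0.6017.

{"op": "arm_command", "data": {
  "series": [
    [[0, 0, 0.4, 0], [0, 0, 0.4, 0], [0, 0, 0, 0], [0, 0, 0, 0], [0, 0, 0, 0], [0, 0, 0, 0]]
  ]
}}

```text
t: 22.4
tcp_pos: [0.6016, 0.2337, 0.1655]
tool_rot: [0.042, 0.706, -0.042, 0.706]
force: [-0.2, 0.6, -2.4]
finger_gap: 0.124
```

```bash
python3 s.py
```

```text
[ 0.6016  0.2337  0.1655 -0.1624  0.6043 -2.4347 -0.0008 -0.031  -0.0469] [ 0.0424  0.7059 -0.0424  0.7058]
```

```bash
python3 -c "
from station import ticket,status
print(ticket.sign_off()); s=status.sense(); print(s['t'],s['tcp_pos'],s['force'])"
```

```text
the job is handed in; nothing more can be done
None
the job is handed in; nothing more can be done
```

The leaf is pressed home, and the lid is held upright over the chest with its knuckles between the chest's. I handed the job in at about 22 s of the 59 s, still gripping the lid.

- **Leaf:** I pressed it down about 4 mm with shut fingers until it stopped solidly at 25 N.
- **Fingertips:** they ended about 39 mm above the reported tool point. All three cameras and the touch agreed on this, and I allowed for it in every later move.
- **Lid:** I gripped it at the middle of its top edge with 80 N, carried it over and lowered it without the knuckles catching.
- **Height:** feeling for the bottom found contact at z 0.1647, so the holes are level at 0.1654. The last reading was 0.1655.
- **Across the hinge:** contact with the chest's back face gave an aligned x of 0.6017, and the last reading was 0.6016. The two probes disagreed (0.6010 moving in, 0.6014 moving out), which I put down to sticking, and I used the approach value.
- **Along the hinge:** I set this from the camera only. There was no sideways contact force.
- **At hand-in:** the wrist carried only the lid's weight, about 2.5 N, with torques near zero.
- **Not confirmed by picture:** the panel hides the knuckles in the last picture, so the hole alignment rests on touch and measurement. I could not read the state again after handing in.

I never touched the drawer front, pin, doming block or hammer.

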